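# Function check of two proximity sensors

### The arm

A 7-joint arm with a two-finger parallel gripper is mounted at the origin on the work surface. World frame = base frame: x ahead of the robot, y to its left, z up, the work surface at z = 0. Lengths are in m, angles in degrees, forces in N, time in s.
With the tool pointing down it reaches from about 0.4 to 0.85 m from the base axis. Payload 4.5 kg.
Tool frame: the origin (TCP) lies midway between the tips of the shut fingers; the grasp point (between the pads) lies 19 mm behind it; z points along the fingers, y is the direction in which the jaws open and shut (so a half turn about z gives the same grasp; the last joint's range is limited). The gripper opens to 85 mm and grips with 20 to 120 N. Pads are 22 mm wide; open, the fingers measure 114 mm over their backs; the gripper's body (76 mm by 85 mm) begins 54 mm behind the grasp point. The pads swing forward as they close: fully open they stand 13 mm farther back than shut.
Start: joints at [-61.261, 39.483, -11.15, 89.685, 9.013, 51.709, -12.324], TCP at [0.282, 0.558, 0.231] pointing down, gripper open.
Joint ranges: [-172.22, 172.22], [-26.19, 119.32], [-84.43, 86.54], [7.71, 146.69], [-57.33, 237.33], [2.42, 119.75], [-152.13, 152.13]. Speed limits (degrees/s): [147.25, 147.25, 180, 180, 180, 180, 180].

### API

Orientations are given as [roll, pitch, yaw] about the fixed x, y, z axes, in that order (R = Rz(yaw) Ry(pitch) Rx(roll)).
In Python, from bench import bot gives the robot as it stands. The module is installed in compiled form; this text tells all that it offers.
- The arm moves only by the tool arm_command, never from a script. Its arguments are lists of equal length, an entry for each row: "translation": the shift along the tool's x, y, z in cm, a list of three; "turn": the turn, a rotation vector about the tool's x, y, z in rad, a list of three; "jaw": the finger opening in cm, from 0 to 8.54. A call has 1 to 20 rows; each row shifts and turns the commanded pose from where the row before left it, along the tool's axes as they then stand; what a row does not reach is not made up. A row lasts 1/10 s, in which the tool goes at most 50 mm and 8.59 degrees, less where a joint would pass 70% of its speed; a pose out of reach is approached as far as the arm can. A call with a gripper value outside its range is refused whole. The fingers move at their own pace and stop on an object; "force" is the grip in N (left out, the last holds). Time passes only in rows, so rows that do not move let the fingers close. It gives the time, the measured TCP pose, the force and the opening at its end, in the units of the state.
- bot.read_state(): the state, without advancing time (a new reading comes with each control period).
- bot.get_image(name): name is "scene" or "top" or "wrist"; returns a dict with "frame" (420x560x3 uint8, blue, green, red), "vfov" (degrees; the focal length in pixels is half the picture's height over the tangent of half this angle, whatever the lens; pixels are square), "cx", "cy" (the principal point, pixels), "xyz" and "attitude" of the camera in the world; the wrist camera has in their place "tool_from_camera" (4x4, takes a point from camera to tool coordinates, whose origin is the TCP and whose axes are the flange's). Camera axes: x right, y down, z forward; pixel columns grow to the right and rows downward; lengths in m; the calibration is good to about 2 mm. A picture is of the moment at which its call begins: read the wrist's pose just before it. There is no depth.
- bot.close_job(): hands the job in, once; it reports no verdict.
The state is a dict: "t": time; "joint_pos": joint angles; "joint_vel": joint speeds; "joint_torque": joint torques, N m; "tcp_pos": TCP position; "eef_rot": TCP orientation; "wrist_force": force on the tool from outside, world axes, zero at the start; "moment": the same for the moment, N m; "width": finger opening in m.
Only numpy, scipy, OpenCV 4.12 (cv2) and the standard library are available. Lean on these libraries where they do the work, as an engineer would, in place of code of your own. Each camera call takes 0.05 s, during which the arm holds its last target. There are 200 camera calls.

### The job

Check the two proximity sensors that stand in front of the conveyor: point down at the middle of the round barrel sensor's face with the fingertips about 2 cm above it and stay there for two seconds, then do the same over the square block sensor. Then press the push button on the control box right down and let it go, to log the check. Do not touch any of the three sensors or their stands, and leave the loose things on the table where they are.

Things in the scene. Friction and masses are not known exactly. Their poses are not given: they have to be found in the camera images.
- round_sensor_face (a point): centre of the upward-looking sensing face of the round sensor: an upright threaded steel barrel, 30 mm across, with two 41 mm nut rings. The face is 27 mm across, plain grey, level, 115 to 155 mm above the table, and the highest point of the sensor and its stand.
- round_sensor_stand: the round sensor's stand: the sensor sits on a fixed aluminium stand (foot 78 x 40 mm, origin under the sensor; a 20 mm square post, 105 mm high, rises 34 mm behind the sensor's axis along the stand's x axis). The stand is upright; its z axis points up.
- round_sensor (a joint): height setting of the round sensor's clamp on its post, 0 to 0.04 m upward; stiff (about 40 N), it is not to be moved. The face's height is 115 mm plus this.
- square_sensor_face (a point): centre of the upward-looking sensing face of the square sensor: a black block, 40 x 40 mm, 60 mm high. The face is a plain grey square 38 mm wide, level, 115 to 155 mm above the table, and the highest point of the sensor and its stand.
- square_sensor_stand: the square sensor's stand: the sensor sits on a fixed aluminium stand (foot 78 x 40 mm, origin under the sensor; a 20 mm square post, 105 mm high, rises 34 mm behind the sensor's axis along the stand's x axis). The stand is upright; its z axis points up.
- square_sensor (a joint): height setting of the square sensor's clamp on its post, 0 to 0.04 m upward; stiff (about 40 N), it is not to be moved. The face's height is 115 mm plus this.
- fork_sensor_face (a point): middle between the two prong tops of the fork sensor, a black U open to the top, 50 mm wide with a 30 mm gap, 115 to 155 mm above the table. Not part of the check; not to be touched.
- fork_sensor_stand: the fork sensor's stand: the sensor sits on a fixed aluminium stand (foot 78 x 40 mm, origin under the sensor; a 20 mm square post, 105 mm high, rises 34 mm behind the sensor's axis along the stand's x axis). The stand is upright; its z axis points up.
- fork_sensor (a joint): height setting of the fork sensor's clamp on its post, 0 to 0.04 m upward; stiff (about 40 N), it is not to be moved. The face's height is 115 mm plus this.
- control_box: fixed grey control box, 60 x 64 x 45 mm, origin under its centre, with one round push button in the middle of its top.
- log_button_top (a point): centre of the top of the push button (28 mm across, moves straight down; the point moves with it).
- log_button (a joint): travel of the push button: 0 released, 0.006 m fully down; a spring returns it; fully down takes 5 N.
- spacer_ring: steel spacer ring, 36 mm across, 22 mm high, lying flat; origin under its centre. Bystander.
- flanged_bush: brass bush, 36 mm flange, 24 mm neck, 32 mm high, standing; origin under its centre. Bystander.
- blank_puck: plain aluminium disc, 34 mm across, 24 mm high; origin under its centre. Bystander.
- screwdriver: black-handled screwdriver lying nearest the robot, on its left side. Bystander.
- wrench: steel wrench lying nearest the robot, on its right side. Bystander.
- parts_tray: small grey plastic tray, 120 x 90 x 40 mm, at the left; origin under its centre. Bystander.
- mug: white mug, 76 mm wide, 85 mm high, at the right; origin under its centre. Bystander.

How it is judged (in metres and radians):
On the way, in this order (a step that is already met when the one before it is completed fails the run):
1. the fingertips dwell just above the middle of the round sensor's face (horizontal distance between the grasp point and round_sensor_face below 0.018 m and z of the grasp point in the frame of round_sensor_face between 0.02 and 0.055 m), for 1.5 s.
2. then they dwell just above the middle of the square sensor's face (horizontal distance between the grasp point and square_sensor_face below 0.018 m and z of the grasp point in the frame of square_sensor_face between 0.02 and 0.055 m), for 1.5 s.
3. then the push button is pressed down (at least 4.5 of its 6 mm) (value of joint log_button above 0.0045 m), for 0.05 s.
At the end, for the whole second after the job is handed in: The button is up again (within 1 mm), the three sensors are where they were (within 4 mm), and every loose thing lies at rest within 12 mm of where it was (value of joint log_button below 0.001 m and distance of each of round_sensor_face, square_sensor_face, fork_sensor_face from where it was at the start of the episode below 0.004 m and distance of each of spacer_ring, flanged_bush, blank_puck, screwdriver, wrench, parts_tray, mug from where it was at the start of the episode below 0.012 m and linear speed of each of spacer_ring, flanged_bush, blank_puck, screwdriver, wrench, parts_tray, mug below 0.02 m/s); the robot touches nothing.
It fails at once if a sensor or its stand is touched (contact force between any of the fingers, the arm and round_sensor_stand above 0.3 N or contact force between any of the fingers, the arm and square_sensor_stand above 0.3 N or contact force between any of the fingers, the arm and fork_sensor_stand above 0.3 N).
It fails at once if a loose thing is moved or lifted (more than 12 mm) (distance of any of spacer_ring, flanged_bush, blank_puck, screwdriver, wrench, parts_tray, mug from where it was at the start of the episode above 0.012 m).
It also fails if it takes over 58 s, if anything falls off the work surface, if the arm or the gripper's body presses on something with over 40 N, if the wrist force passes 120 N, or if a joint passes its speed limit or range.

## Working session

There is one attempt and no reset: what is moved stays moved. The work goes in short steps, Python scripts to look and compute and a tool call to move; the robot and the scene stay as the last step left them, time stands still between calls to the robot, and variables do not carry over. Pictures are saved under pics/ and viewed, about 8 in all and at most 12, crops included, and the job is handed in when it is done.

Besides the shell and the picture viewer there is one more tool, called after "Emit:" as name(argument=value, ...), one argument or row to a line, values as JSON. arm_command: Moves the arm, as the interface text tells. Its arguments: {"type":"object","properties":{"translation":{"type":"array","items":{"type":"array","items":{"type":"number"}}},"turn":{"type":"array","items":{"type":"array","items":{"type":"number"}}},"jaw":{"type":"array","items":{"type":"number"}},"force":{"type":"number"}},"required":["translation","turn","jaw"]}

```bash
mkdir -p pics; cat > h.py <<'E'
import numpy as np, cv2
from bench import bot
from scipy.spatial.transform import Rotation as R
def rotm(a):
    a=np.array(a,float)
    return a if a.shape==(3,3) else R.from_euler('xyz',a,degrees=True).as_matrix()
def cam(im): return np.array(im['xyz']),rotm(im['attitude'])
def f(im): return im['frame'].shape[0]/2/np.tan(np.radians(im['vfov'])/2)
def ray(im,u,v,C):
    d=np.array([(u-im['cx'])/f(im),(v-im['cy'])/f(im),1.]); return C[0],C[1]@d
def plane(im,u,v,z,C):
    o,d=ray(im,u,v,C); return o+d*(z-o[2])/d[2]
def proj(im,p,C):
    q=C[1].T@(np.array(p)-C[0]); return q[:2]/q[2]*f(im)+[im['cx'],im['cy']]
def tri(rays):
    A=np.zeros((3,3));b=np.zeros(3)
    for o,d in rays:
        d=d/np.linalg.norm(d);P=np.eye(3)-np.outer(d,d);A+=P;b+=P@o
    x=np.linalg.solve(A,b)
    return x,[np.linalg.norm((np.eye(3)-np.outer(d,d)/(d@d))@(x-o)) for o,d in rays]
E
python3 - <<'E'
from h import *
print(bot.read_state())
for n in('scene','top','wrist'):
    im=bot.get_image(n); print(n,{k:v for k,v in im.items() if k!='frame'})
    cv2.imwrite(f'pics/{n}0.png',im['frame'])
E
```

```text
{'t': 0.0, 'joint_pos': array([-61.26136282,  39.53485311, -11.14385373,  89.74484016,
         9.01110743,  51.71086243, -12.3234585 ]), 'joint_vel': array([-0.04874359,  0.0868559 ,  0.07547147,  0.00440446, -0.02937939,
        0.05822878, -0.05705017]), 'joint_torque': array([ 2.66310199e-04, -5.39607525e+01, -1.26682866e+00, -1.58538312e+01,
        8.86923925e-03,  9.64644947e-03,  2.12381430e-06]), 'tcp_pos': array([0.28156977, 0.5572412 , 0.23046559]), 'eef_rot': array([-1.79891365e+02,  7.38211944e-03,  1.53201964e+02]), 'wrist_force': array([0.22724212, 0.23170954, 0.32275182]), 'moment': array([-0.00563991, -0.06061087,  0.06999612]), 'width': 0.08508718920884736}
scene {'vfov': 52.591483744127906, 'cx': 281.7755637796877, 'cy': 210.37035153953335, 'xyz': array([ 1.47809987, -0.01315957,  0.75414903]), 'attitude': array([-122.65953417,   -0.60671107,   90.83593496])}
top {'vfov': 45.58584758731314, 'cx': 274.6434170038004, 'cy': 207.66311505649944, 'xyz': array([ 0.25486591, -0.01757634,  1.79693221]), 'attitude': array([-173.36048863,    0.36656038,  -88.37355373])}
wrist {'vfov': 65.99425552458459, 'cx': 276.23760803466394, 'cy': 206.46806425411395, 'tool_from_camera': array([[-2.35252699e-04, -9.49988448e-01, -3.12284956e-01,
         7.98421832e-02],
       [ 9.99999842e-01, -3.82826592e-04,  4.11253169e-04,
         1.05165887e-04],
       [-5.10236746e-04, -3.12284810e-01,  9.49988388e-01,
        -1.41320321e-01],
       [ 0.00000000e+00,  0.00000000e+00,  0.00000000e+00,
         1.00000000e+00]])}
```

View pics/scene0.png

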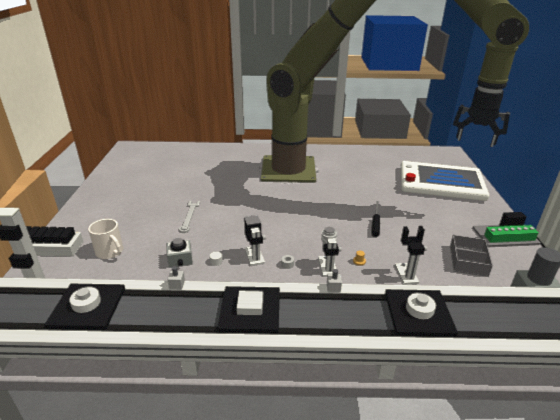

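View pics/top0.png

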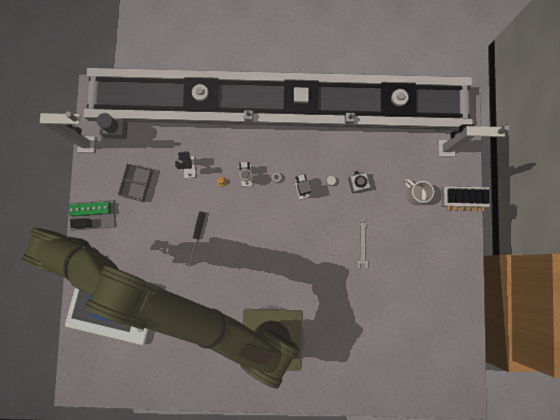

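The scene view shows the control box at about (178,250), the square sensor at (254,225), the round one at (330,235) and the fork at (412,235). In the top view the box is at (361,181), the square at (303,183) and the round at (246,170). I'll zoom in on both.

```bash
python3 - <<'E'
import cv2,numpy as np
s=cv2.imread('pics/scene0.png')[205:285,150:350]; t=cv2.imread('pics/top0.png')[150:210,220:390]
s=cv2.resize(s,(800,320),interpolation=cv2.INTER_CUBIC); t=cv2.resize(t,(794,280),interpolation=cv2.INTER_CUBIC)
t=cv2.copyMakeBorder(t,0,0,0,6,0)
cv2.imwrite('pics/z.png',np.vstack([s,t]))
E
```

```text
(no output)
```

View pics/z.png

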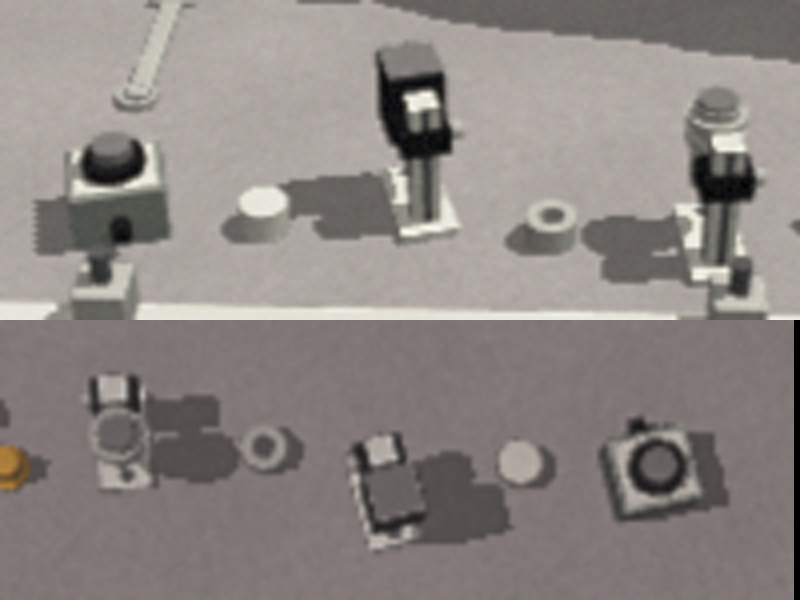

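The zoom shows three grey faces. In the scene crop the round face is at (718,104), the square at (411,60) and the button at (115,150). In the top crop they are at (117,113), (391,170) and (658,145), counting rows from the crop's own top edge.

```bash
python3 - <<'E'
from h import *
S=bot.get_image('scene');T=bot.get_image('top')
for n,(a,b),(c,d) in [('round',(718,104),(117,113)),('square',(411,60),(391,170)),('button',(115,148),(658,145))]:
    p=((a+.5)/4-.5+150,(b+.5)/4-.5+205); q=((c+.5)/4.67-.5+220,(d+.5)/4.67-.5+150)
    x,e=tri([ray(S,*p,cam(S)),ray(T,*q,cam(T))]); print(n,x.round(4),np.round(e,4))
s=bot.read_state()
# mid-way: command relative vector in tool axes
Rt=rotm(s['eef_rot']);print(s['tcp_pos'],Rt.round(3))
E
```

```text
round [0.5651 0.1049 0.1082] [0.0001 0.0001]
square [ 0.5275 -0.0982  0.1136] [0.0014 0.0014]
button [ 0.5605 -0.2994  0.0601] [0.0006 0.0006]
[0.28170818 0.55755288 0.23088012] [[-0.893  0.451 -0.   ]
 [ 0.451  0.893 -0.001]
 [-0.    -0.001 -1.   ]]
```

Emit:
arm_command(
  translation=[
    [-2.28,-1.38,0],
    [-2.28,-1.38,0],
    [-2.28,-1.38,0],
    [-2.28,-1.38,0],
    [-2.28,-1.38,0],
    [-2.28,-1.38,0],
    [-2.28,-1.38,0],
    [-2.28,-1.38,0],
    [-2.28,-1.38,0],
    [-2.28,-1.38,0],
    [-2.28,-1.38,0],
    [-2.28,-1.38,0],
    [-2.28,-1.38,0],
    [-2.28,-1.38,0],
    [-2.28,-1.38,0],
    [-2.28,-1.38,0],
    [-2.28,-1.38,0],
    [-2.28,-1.38,0],
    [0,0,0],
    [0,0,0],
  ],
  turn=[
    [0,0,0],
    [0,0,0],
    [0,0,0],
    [0,0,0],
    [0,0,0],
    [0,0,0],
    [0,0,0],
    [0,0,0],
    [0,0,0],
    [0,0,0],
    [0,0,0],
    [0,0,0],
    [0,0,0],
    [0,0,0],
    [0,0,0],
    [0,0,0],
    [0,0,0],
    [0,0,0],
    [0,0,0],
    [0,0,0],
  ],
  jaw=[0,0,0,0,0,0,0,0,0,0,0,0,0,0,0,0,0,0,0,0],
)

```text
t: 2.25
tcp_pos: [0.5361, 0.1509, 0.2312]
eef_rot: [180.0, -0.0, 153.1]
wrist_force: [0.3, 1.2, 0.4]
width: 0.0003
```

```bash
cat >> h.py <<'E'
def wrist(name):
    s=bot.read_state();im=bot.get_image('wrist');M=np.array(im['tool_from_camera']);Rt=rotm(s['eef_rot'])
    C=(s['tcp_pos']+Rt@M[:3,3],Rt@M[:3,:3]); cv2.imwrite(f'pics/{name}.png',im['frame'])
    np.savez(f'{name}.npz',o=C[0],r=C[1]); return s,im,C
E
python3 - <<'E'
from h import *
s,im,C=wrist('w1'); print(s['t'],s['tcp_pos'],s['eef_rot'],s['width'],s['joint_pos'].round(1))
print(proj(im,[.5651,.1049,.115],C),proj(im,s['tcp_pos'],C))
E
```

```text
2.25 [0.53605407 0.15090777 0.23117478] [ 1.79989855e+02 -2.76389593e-02  1.53119227e+02] 0.0002736126272528032 [-11.7  34.6 -14.4 101.5  11.4  45.3  31.4]
[244.21806762 251.86604566] [275.919337   270.90438608]
```

View pics/w1.png

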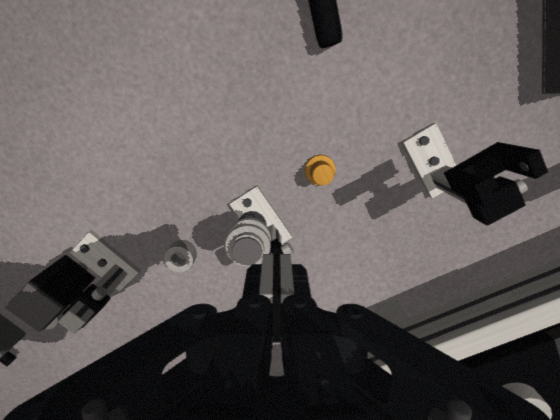

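The wrist view shows the round face at about (244,248), 4 px from the predicted position. The square face is at about (48,288). I'll measure both faces here.

```bash
python3 - <<'E'
import cv2,numpy as np
s=cv2.imread('pics/w1.png')
a=cv2.resize(s[205:275,205:305],(800,560),interpolation=cv2.INTER_CUBIC)
b=cv2.resize(s[235:345,0:140],(700,550),interpolation=cv2.INTER_CUBIC)
c=np.zeros((600,800,3),np.uint8); c[:300,:400]=cv2.resize(a,(400,280))[:300] if 0 else cv2.copyMakeBorder(cv2.resize(a,(400,280)),0,20,0,0,0)
c[300:600,0:382]=cv2.resize(b,(382,300))
c[:280,400:]=cv2.resize(cv2.cvtColor(cv2.equalizeHist(cv2.cvtColor(a,6)),8),(400,280))
c[300:,400:782]=cv2.resize(cv2.cvtColor(cv2.equalizeHist(cv2.cvtColor(b,6)),8),(382,300))
cv2.imwrite('pics/wz.png',c)
g=cv2.cvtColor(s,6); print(g[248,225:275]); print(g[230:268,244]); print(g[288,20:80])
E
```

```text
[109 153 139  97  92  92  86  80  98  97  97  95  99  94 100  96  98  95
 100  96  96 100  97 100 100  96  98  98  98  97  95  98  98  96  97  96
 113 149 137 136 159 161 162 158 139  74  12  12  14  17]
[159 155  99  76  92 157 157  78  73  95  99  97  99 101  97 100  96  97
  96  96  98  97  96  94  97 101  99 101  97  98  97  99 100  96 106 151
 152 135]
[72 66 59 71 86 90 92 95 92 92 89 91 94 86 71 49 41 42 34 17  7 10  9  7
  5  7  7  5  3  4  6  3  5  9  8  3  8  5  1  3  7  2 11  1  7  0  3  9
  7  3  1  8  3  8  5  1  0  0  4  8]
```

View pics/wz.png

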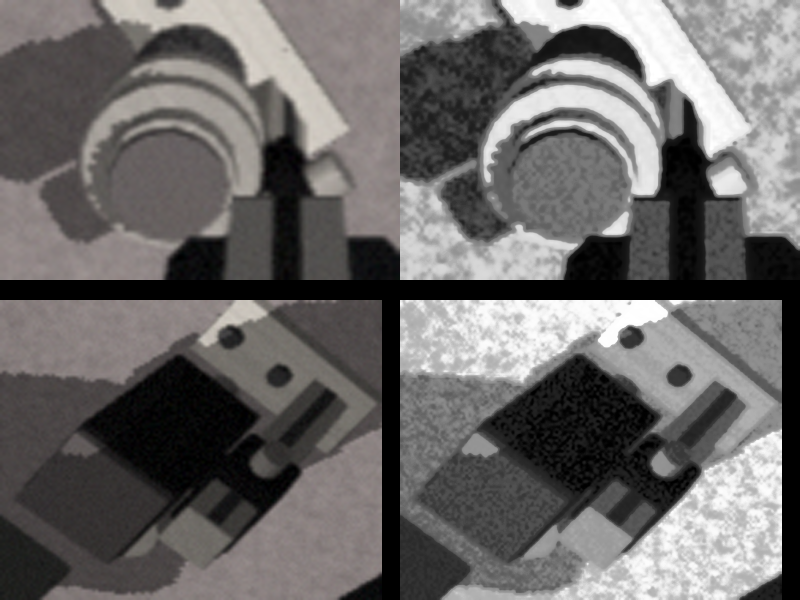

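The zoom puts the round face centre at about (247,251). The square face has its corners at crop (15,198), (83,130), (172,203) and (110,262), so its centre is at about (35,307).

```bash
python3 - <<'E'
from h import *
S=bot.get_image('scene');T=bot.get_image('top');W=bot.get_image('wrist');k=np.load('w1.npz');C=(k['o'],k['r'])
for n,(a,b),(c,d),w in [('round',(718,104),(117,113),(247,251)),('square',(411,60),(391,170),(34.5,307.2))]:
    p=((a+.5)/4-.5+150,(b+.5)/4-.5+205); q=((c+.5)/4.67-.5+220,(d+.5)/4.67-.5+150)
    r=[ray(S,*p,cam(S)),ray(T,*q,cam(T)),ray(W,*w,C)]
    for sel in ([0,1,2],[0,2],[1,2]):
        x,e=tri([r[i] for i in sel]); print(n,sel,x.round(4),np.round(e,4))
k=2.729;sq=[plane(W,a/k-.5,235+b/k-.5,.12,C) for a,b in[(15,198),(83,130),(172,203),(110,262)]]
print('square sides at .12',[np.linalg.norm(sq[i]-sq[i-1]).round(4) for i in range(4)])
l=plane(W,232,251,.12,C);m=plane(W,261.8,251,.12,C);print('round dia at .12',np.linalg.norm(l-m))
E
```

```text
round [0, 1, 2] [0.5663 0.1051 0.1091] [0.0005 0.0014 0.0015]
round [0, 2] [0.5674 0.1051 0.1096] [0.0007 0.0007]
round [1, 2] [0.566  0.1055 0.1103] [0.0014 0.0014]
square [0, 1, 2] [ 0.5272 -0.0983  0.1135] [0.0013 0.0014 0.0004]
square [0, 2] [ 0.527  -0.0995  0.113 ] [0.0003 0.0003]
square [1, 2] [ 0.5268 -0.0968  0.1151] [0.0003 0.0003]
square sides at .12 [np.float64(0.0366), np.float64(0.0389), np.float64(0.0364), np.float64(0.0355)]
round dia at .12 0.025646158125277308
```

Emit:
arm_command(
  translation=[
    [-1.2,-0.7,0],
    [-1.2,-0.7,0],
    [-1.2,-0.7,0],
    [-1.15,-0.66,0],
    [0,0,1],
    [0,0,1],
    [0,0,1],
    [0,0,1],
    [0,0,1],
    [0,0,1],
    [0,0,1],
    [0,0,1],
    [0,0,0.7],
    [0,0,0.7],
    [0,0,0],
    [0,0,0],
    [0,0,0],
  ],
  turn=[
    [0,0,0],
    [0,0,0],
    [0,0,0],
    [0,0,0],
    [0,0,0],
    [0,0,0],
    [0,0,0],
    [0,0,0],
    [0,0,0],
    [0,0,0],
    [0,0,0],
    [0,0,0],
    [0,0,0],
    [0,0,0],
    [0,0,0],
    [0,0,0],
    [0,0,0],
  ],
  jaw=[0,0,0,0,0,0,0,0,0,0,0,0,0,0,0,0,0],
)

```text
t: 4.15
tcp_pos: [0.5664, 0.1051, 0.1377]
eef_rot: [180.0, 0.0, 153.2]
wrist_force: [-0.2, -0.7, 0.7]
width: -0.0001
```

```bash
python3 - <<'E'
from h import *
s,im,C=wrist('w2'); print(s['t'],s['tcp_pos'],s['wrist_force'])
S=bot.get_image('scene')
a=cv2.resize(S['frame'][180:290,270:390],(600,550),interpolation=cv2.INTER_CUBIC)
b=cv2.resize(im['frame'][150:420,180:380],(200,270))
c=np.zeros((550,800,3),np.uint8);c[:,:600]=a;c[:270,600:]=b;cv2.imwrite('pics/c2.png',c)
print((proj(S,s['tcp_pos'],cam(S))-[270,180])*5)
E
```

```text
4.15 [0.56643685 0.10514224 0.13769872] [-0.21736246 -0.72158908  0.74653051]
[300.58597355 208.16871341]
```

View pics/c2.png

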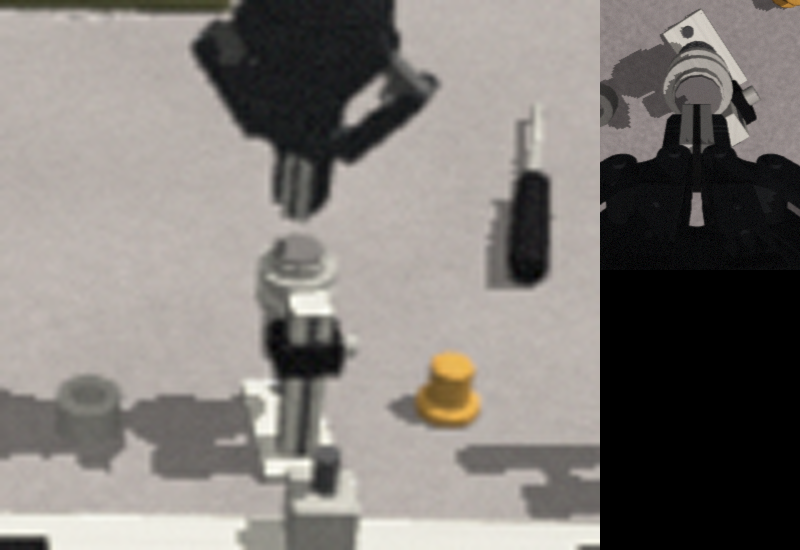

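The shut tips at (298,212) sit about 2.3 cm above the face centre at (298,250). I'll hold here, then rise.

Emit:
arm_command(
  translation=[
    [0,0,0],
    [0,0,0],
    [0,0,0],
    [0,0,0],
    [0,0,0],
    [0,0,0],
    [0,0,0],
    [0,0,0],
    [0,0,0],
    [0,0,0],
    [0,0,0],
    [0,0,0],
    [0,0,0],
    [0,0,0],
    [0,0,0],
    [0,0,0],
    [0,0,0],
    [0,0,0],
    [0,0,0],
    [0,0,0],
  ],
  turn=[
    [0,0,0],
    [0,0,0],
    [0,0,0],
    [0,0,0],
    [0,0,0],
    [0,0,0],
    [0,0,0],
    [0,0,0],
    [0,0,0],
    [0,0,0],
    [0,0,0],
    [0,0,0],
    [0,0,0],
    [0,0,0],
    [0,0,0],
    [0,0,0],
    [0,0,0],
    [0,0,0],
    [0,0,0],
    [0,0,0],
  ],
  jaw=[0,0,0,0,0,0,0,0,0,0,0,0,0,0,0,0,0,0,0,0],
)

```text
t: 6.25
tcp_pos: [0.5661, 0.1051, 0.1373]
eef_rot: [180.0, 0.0, 153.2]
wrist_force: [-0.7, -0.5, -0.5]
width: -0.0
```

Emit:
arm_command(
  translation=[
    [0,0,-1.25],
    [0,0,-1.25],
    [0,0,-1.25],
    [0,0,-1.25],
    [-0.71,-2.49,0],
    [-0.71,-2.49,0],
    [-0.71,-2.49,0],
    [-0.71,-2.49,0],
    [-0.71,-2.49,0],
    [-0.71,-2.49,0],
    [-0.71,-2.49,0],
    [-0.71,-2.49,0],
    [0,0,0],
    [0,0,1.25],
    [0,0,1.25],
    [0,0,1.25],
    [0,0,1.25],
    [0,0,0],
    [0,0,0],
    [0,0,0],
  ],
  turn=[
    [0,0,0],
    [0,0,0],
    [0,0,0],
    [0,0,0],
    [0,0,0],
    [0,0,0],
    [0,0,0],
    [0,0,0],
    [0,0,0],
    [0,0,0],
    [0,0,0],
    [0,0,0],
    [0,0,0],
    [0,0,0],
    [0,0,0],
    [0,0,0],
    [0,0,0],
    [0,0,0],
    [0,0,0],
    [0,0,0],
  ],
  jaw=[0,0,0,0,0,0,0,0,0,0,0,0,0,0,0,0,0,0,0,0],
)

```text
t: 8.25
tcp_pos: [0.5273, -0.0982, 0.1376]
eef_rot: [180.0, 0.0, 153.2]
wrist_force: [-0.5, 0.3, 0.5]
width: -0.0001
```

```bash
python3 - <<'E'
from h import *
s,im,C=wrist('w3'); print(s['t'],s['tcp_pos'],s['wrist_force'],s['joint_pos'].round(1))
S=bot.get_image('scene')
a=cv2.resize(S['frame'][170:280,150:310],(800,550),interpolation=cv2.INTER_CUBIC)
cv2.imwrite('pics/c3.png',a)
E
```

```text
8.25 [ 0.52733758 -0.09820063  0.1375637 ] [-0.53838478  0.25639475  0.50537153] [ 13.9  41.1 -13.6 110.   17.6  30.8  51.5]
```

View pics/c3.png

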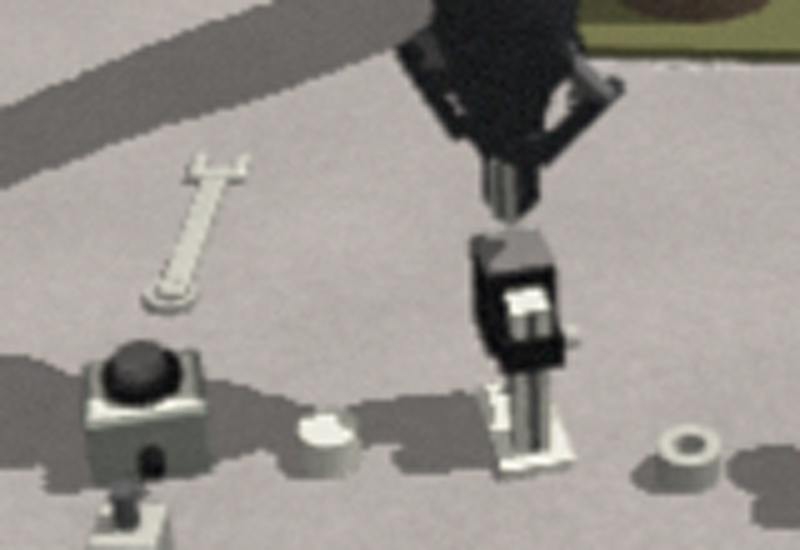

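The tips at (511,216) sit about 2 cm above the square face centre at (514,251). Hold here as well.

Emit:
arm_command(
  translation=[
    [0,0,0],
    [0,0,0],
    [0,0,0],
    [0,0,0],
    [0,0,0],
    [0,0,0],
    [0,0,0],
    [0,0,0],
    [0,0,0],
    [0,0,0],
    [0,0,0],
    [0,0,0],
    [0,0,0],
    [0,0,0],
    [0,0,0],
    [0,0,0],
    [0,0,0],
    [0,0,0],
    [0,0,0],
    [0,0,0],
  ],
  turn=[
    [0,0,0],
    [0,0,0],
    [0,0,0],
    [0,0,0],
    [0,0,0],
    [0,0,0],
    [0,0,0],
    [0,0,0],
    [0,0,0],
    [0,0,0],
    [0,0,0],
    [0,0,0],
    [0,0,0],
    [0,0,0],
    [0,0,0],
    [0,0,0],
    [0,0,0],
    [0,0,0],
    [0,0,0],
    [0,0,0],
  ],
  jaw=[0,0,0,0,0,0,0,0,0,0,0,0,0,0,0,0,0,0,0,0],
)

```text
t: 10.35
tcp_pos: [0.527, -0.0984, 0.1373]
eef_rot: [180.0, 0.0, 153.2]
wrist_force: [0.4, -0.4, -0.1]
width: -0.0001
```

Emit:
arm_command(
  translation=[
    [0,0,-1],
    [0,0,-1],
    [0,0,-1],
    [-1.51,-2.06,0],
    [-1.51,-2.06,0],
    [-1.51,-2.06,0],
    [-1.51,-2.06,0],
    [-1.51,-2.06,0],
    [-1.51,-2.06,0],
    [-1.51,-2.06,0],
    [-1.51,-2.06,0],
    [0,0,0],
    [0,0,2],
    [0,0,2],
    [0,0,2],
    [0,0,0],
    [0,0,0],
    [0,0,0],
  ],
  turn=[
    [0,0,0],
    [0,0,0],
    [0,0,0],
    [0,0,0],
    [0,0,0],
    [0,0,0],
    [0,0,0],
    [0,0,0],
    [0,0,0],
    [0,0,0],
    [0,0,0],
    [0,0,0],
    [0,0,0],
    [0,0,0],
    [0,0,0],
    [0,0,0],
    [0,0,0],
    [0,0,0],
  ],
  jaw=[0,0,0,0,0,0,0,0,0,0,0,0,0,0,0,0,0,0],
)

```text
t: 12.15
tcp_pos: [0.5615, -0.2999, 0.1088]
eef_rot: [180.0, 0.1, 153.2]
wrist_force: [-0.8, -0.1, -0.5]
width: 0.0002
```

```bash
python3 - <<'E'
from h import *
s,im,C=wrist('w4'); print(s['t'],s['tcp_pos'],s['wrist_force'])
S=bot.get_image('scene')
a=cv2.resize(S['frame'][180:290,120:240],(400,367),interpolation=cv2.INTER_CUBIC)
b=cv2.resize(im['frame'][180:340,180:380],(400,320),interpolation=cv2.INTER_CUBIC)
c=np.zeros((367,800,3),np.uint8);c[:,:400]=a;c[:320,400:]=b;cv2.imwrite('pics/c4.png',c)
p=s['tcp_pos'].copy();p[2]=.055;print(proj(im,p,C),(proj(im,p,C)-[180,180])*2+[400,0])
E
```

```text
12.15 [ 0.5614736  -0.29991495  0.10882301] [-0.81907687 -0.11501961 -0.46736596]
[275.91758539 229.21561658] [591.83517077  98.43123315]
```

View pics/c4.png

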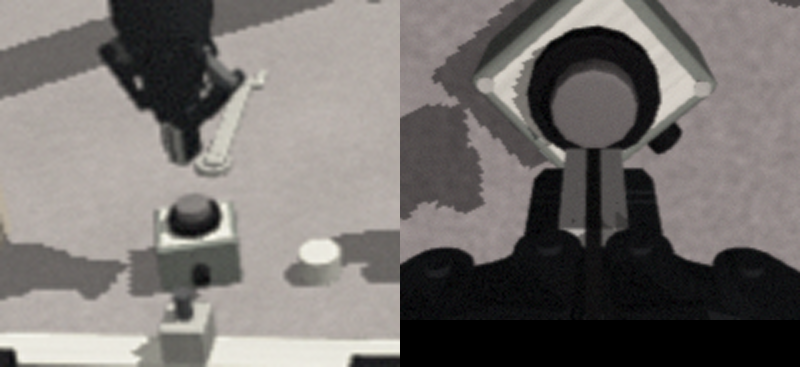

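The wrist view shows the button cap centred at crop (596,110), about 2–4 mm from the tool axis, with the cap top at z of about 0.056–0.06. I'll make a small correction and approach.

Emit:
arm_command(
  translation=[
    [-0.25,0.1,0.75],
    [0,0,0.75],
    [0,0,0.75],
    [0,0,0.75],
    [0,0,0.75],
    [0,0,0.75],
    [0,0,0.2],
    [0,0,0.1],
    [0,0,0.1],
    [0,0,0],
  ],
  turn=[
    [0,0,0],
    [0,0,0],
    [0,0,0],
    [0,0,0],
    [0,0,0],
    [0,0,0],
    [0,0,0],
    [0,0,0],
    [0,0,0],
    [0,0,0],
  ],
  jaw=[0,0,0,0,0,0,0,0,0,0],
)

```text
t: 13.25
tcp_pos: [0.563, -0.3001, 0.0608]
eef_rot: [-180.0, 0.0, 153.2]
wrist_force: [-6.6, 2.9, 21.5]
width: -0.0003
```

Emit:
arm_command(
  translation=[
    [0,0,0.1],
    [0,0,0.1],
    [0,0,0],
  ],
  turn=[
    [0,0,0],
    [0,0,0],
    [0,0,0],
  ],
  jaw=[0,0,0],
)

```text
t: 13.55
tcp_pos: [0.563, -0.3001, 0.0606]
eef_rot: [-179.9, 0.0, 153.2]
wrist_force: [-9.8, 4.4, 33.4]
width: -0.0002
```

Emit:
arm_command(
  translation=[
    [0,0,0.1],
    [0,0,0.1],
    [0,0,0],
  ],
  turn=[
    [0,0,0],
    [0,0,0],
    [0,0,0],
  ],
  jaw=[0,0,0],
)

```text
t: 13.85
tcp_pos: [0.5631, -0.3002, 0.0604]
eef_rot: [-179.9, 0.1, 153.2]
wrist_force: [-12.9, 5.3, 44.9]
width: -0.0002
```

Emit:
arm_command(
  translation=[
    [0,0,0.1],
    [0,0,0.1],
    [0,0,0],
  ],
  turn=[
    [0,0,0],
    [0,0,0],
    [0,0,0],
  ],
  jaw=[0,0,0],
)

```text
t: 14.15
tcp_pos: [0.5632, -0.3002, 0.0601]
eef_rot: [-179.9, 0.1, 153.2]
wrist_force: [-15.2, 6.8, 56.6]
width: -0.0
```

The tool is on a hard stop at 0.0608 m. I'll back off slowly to see whether the button's spring force (5 N falling to 0 over 6 mm) shows up, which tells whether it bottomed.

Emit:
arm_command(
  translation=[
    [0,0,-0.3],
    [0,0,-0.3],
    [0,0,-0.1],
    [0,0,0],
    [0,0,0],
  ],
  turn=[
    [0,0,0],
    [0,0,0],
    [0,0,0],
    [0,0,0],
    [0,0,0],
  ],
  jaw=[0,0,0,0,0],
)

```text
t: 14.65
tcp_pos: [0.563, -0.3, 0.061]
eef_rot: [-180.0, 0.0, 153.2]
wrist_force: [-4.3, 2.4, 15.5]
width: -0.0001
```

Emit:
arm_command(
  translation=[
    [0,0,-0.2],
    [0,0,0],
    [0,0,0],
  ],
  turn=[
    [0,0,0],
    [0,0,0],
    [0,0,0],
  ],
  jaw=[0,0,0],
)

```text
t: 14.95
tcp_pos: [0.5629, -0.3001, 0.0614]
eef_rot: [-180.0, -0.0, 153.2]
wrist_force: [-1.8, 1.1, 4.7]
width: -0.0004
```

Emit:
arm_command(
  translation=[
    [0,0,-0.2],
    [0,0,0],
    [0,0,0],
  ],
  turn=[
    [0,0,0],
    [0,0,0],
    [0,0,0],
  ],
  jaw=[0,0,0],
)

```text
t: 15.25
tcp_pos: [0.563, -0.3001, 0.0632]
eef_rot: [180.0, -0.0, 153.2]
wrist_force: [-1.9, 0.5, 3.9]
width: 0.0002
```

Emit:
arm_command(
  translation=[
    [0,0,-0.2],
    [0,0,0],
    [0,0,0],
  ],
  turn=[
    [0,0,0],
    [0,0,0],
    [0,0,0],
  ],
  jaw=[0,0,0],
)

```text
t: 15.55
tcp_pos: [0.5632, -0.3001, 0.0652]
eef_rot: [180.0, -0.0, 153.2]
wrist_force: [-1.7, -0.3, 1.9]
width: 0.0002
```

Emit:
arm_command(
  translation=[
    [0,0,-0.2],
    [0,0,0],
    [0,0,0],
  ],
  turn=[
    [0,0,0],
    [0,0,0],
    [0,0,0],
  ],
  jaw=[0,0,0],
)

```text
t: 15.85
tcp_pos: [0.5635, -0.3003, 0.0672]
eef_rot: [180.0, 0.0, 153.2]
wrist_force: [1.6, 0.2, -0.0]
width: 0.0003
```

On the way up the force fell 4.7, 3.9, 1.9, 0 N over about 6 mm. That is the spring, so the button was fully down and is released. Now I'll retreat and run a last check.

Emit:
arm_command(
  translation=[
    [0,0,-1.5],
    [0,0,-2],
    [0,0,-2],
    [0,0,-2],
    [0,0,-2],
    [0,0,-2],
    [0,0,0],
    [0,0,0],
    [0,0,0],
  ],
  turn=[
    [0,0,0],
    [0,0,0],
    [0,0,0],
    [0,0,0],
    [0,0,0],
    [0,0,0],
    [0,0,0],
    [0,0,0],
    [0,0,0],
  ],
  jaw=[0,0,0,0,0,0,0,0,0],
)

```text
t: 16.75
tcp_pos: [0.5625, -0.2999, 0.1815]
eef_rot: [-180.0, -0.1, 153.2]
wrist_force: [-0.4, -0.1, 0.1]
width: 0.0002
```

```bash
python3 - <<'E'
from h import *
s=bot.read_state();print(s['t'],s['tcp_pos'],s['wrist_force'])
S=bot.get_image('scene')['frame'];cv2.imwrite('pics/end.png',S)
d=cv2.absdiff(S,cv2.imread('pics/scene0.png')).max(2); d=((d>50)*255).astype(np.uint8)
cv2.imwrite('pics/fin.png',np.vstack([S[190:290],cv2.cvtColor(d[190:290],8)]))
E
```

```text
16.75 [ 0.56245134 -0.29993451  0.18151903] [-0.39413983 -0.11283623  0.06212731]
```

View pics/fin.png

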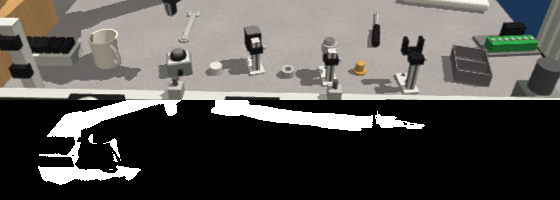

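The final view shows the sensors and loose things unchanged. The only differences from the first picture are the arm, its shadows and the shading around the mug at (105,45). Handing in.

```bash
python3 -c "
from bench import bot
print(bot.close_job())"
```

```text
the job is handed in; nothing more can be done
None
```

The job is done and handed in at about 17 s; no verdict was reported. The shut fingertips dwelt about 2 cm above the round face and then the square face for at least 2 s each. They then pressed the log button to its stop and let it go.

**Last checks**
- **Button:** it bottomed at z of about 0.061 m. On release the force fell from 4.7 N to 0 over about 6 mm, which matches the spring.
- **Press force:** I pushed harder than needed. The wrist read up to about 57 N down and 15 N sideways, below the 120 N wrist limit.
- **Final image:** the sensors and loose things look unchanged. The only differences from the first picture are the arm and its shadows. Those shadows fall around the mug, so the comparison is weaker there, but the arm never went near it.
- **Height readings that disagreed:** the camera measurements put the faces at 0.109–0.115 m and the button top at 0.060 m. The faces are specified as at least 0.115 m, and contact showed the button top at about 0.067 m, so these readings ran a few mm low. From this I estimate the real gaps were about 18–22 mm, well within tolerance.

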